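# Slide the negative carrier under the loupe bridge and latch it

## Task

Get the negative carrier ready for inspection: with the fingertips, push the flat black carrier along the light panel, flat all the way, into the guides and under the low loupe bridge until its front edge is home against the stop bar. Then push the brass turn latch round by its stud until it lies fully across behind the carrier's rear edge. Push only, never pinch, lift or tip the carrier, and leave the loupe standing on the bridge and the film can and rubber blower where they are.

Things in the scene. Friction and masses are not known exactly. Their poses are not given: they have to be found in the camera images.
- viewer: Fixed negative viewer: light panel, aluminium case with white opal top, 156 x 392 mm, its top at z = 16 mm. Origin on the table under the lane's middle; +y is the way the carrier goes in, +x the far side with the latch. The panel reaches from x -66 to +90 and y -250 to +142 mm; guides, bridge and stop bar (face at y = 120 mm) stand on it, and below y = 10 mm the lane is open.
- lane_mouth (a point): Lane's middle on the panel surface at the mouth of the guides, viewer y = 10 mm. The dark steel guides are 13 mm high; their flared mouths are open about 118 mm wide here and narrow to 96 mm (inner faces at x = -48 and +48 mm) from viewer y = 36 mm on to the stop bar.
- bridge_under (a point): Middle of the bridge's underside, 13 mm above the panel, at viewer y = 70 mm. The aluminium bridge covers viewer y 40 to 100 and x -65 to +65 mm; its deck top is 18 mm above the panel, and the loupe on it reaches 60 mm above the panel.
- carrier: Loose black negative carrier lying flat on the panel: plate 92 mm wide (its x), 120 mm long (its y: front edge +60, rear edge -60 mm), 10 mm thick, vertical edges, about 0.2 kg; window with amber film, thumb ridges at the rear. Origin at the centre of its underside. Slides in with 2 mm play each side and 3 mm headroom; when home its rear edge still stands 40 mm out of the bridge.
- carrier_home (a point): Point on the panel surface where the carrier's origin is when home against the stop (viewer y = 60 mm, on the lane's middle)
- latch (a joint): Turn latch, rad: 0 = arm lies along the viewer's -x, fully across the lane behind the home carrier (end stop); grows as it swings anticlockwise seen from above; at 1.57 the arm points along the viewer's -y, beside the lane. Starts open at 1.5 to 1.95; its limit is 2.1. It stays where it is left (friction about 0.03 N m).
- latch_pivot (a point): The latch's pivot on the panel surface, at x +72 mm, y -9 mm of the viewer. The brass arm is 13 mm wide, reaches 54 mm from the pivot and lies 2 to 8 mm above the panel. Closed, it leaves up to 2.5 mm between itself and the home carrier.
- latch_stud (a point): Top centre of the latch's upright round stud, 46 mm from the pivot near the arm's free end: brass 10 mm in diameter with a 12 mm black tip, its top 30 mm above the panel; push it sideways
- loupe: Magnifier with black rim and clear skirt, 47 mm in diameter, 42 mm high, standing loose in a low collar on the bridge deck, 70 mm along the viewer's y; origin at the centre of its underside
- film_can: White film can with black lid, 34 mm in diameter, 51 mm high, standing on the table on the robot's side of the panel, at its right-hand end; origin at the centre of its underside
- blower: Black rubber air blower with a red nozzle, 61 mm in diameter, 112 mm high, standing on the table at the left; origin at the centre of its underside

How it is judged:
By the outcome, as a careful person would: the job done as asked, in the order asked, and still so for the second after the job is handed in, with the robot touching nothing.
It also fails if it takes over 72 s, if anything falls off the work surface, if the arm or the gripper's body presses on something with over 40 N, if the wrist force passes 120 N, or if a joint passes its speed limit or range.

## Robot

A 6-joint arm with a two-finger parallel gripper is mounted at the origin on the work surface; the furniture and walls round the work are solid. World frame = base frame: x ahead of the robot, y to its left, z up, the work surface at z = 0. Lengths are in m, angles in rad, forces in N, time in s.
With the tool pointing down it reaches from about 0.3 to 0.775 m from the base axis. Payload 14.6 kg.
Tool frame: the origin (TCP) lies midway between the tips of the shut fingers; the grasp point (between the pads) lies 19 mm behind it; z points along the fingers, y is the line along which they close (so a half turn about z gives the same grasp; the last joint's range is limited). The gripper opens to 94 mm and grips with 3 to 60 N. Pads are 16 mm wide; open, the fingers measure 119 mm over their backs; the gripper's body (75 mm by 177 mm) begins 78 mm behind the grasp point.
Start: joints at [-1.206, 0.3, 1.521, -0, 1.321, -0.067], TCP at [0.23, -0.5, 0.176] pointing down, gripper open.
Joint ranges: [-3.03, 3.03], [-0.79, 2.21], [0.23, 2.52], [-1.04, 4.18], [0, 3.07], [-2.55, 2.55]. Speed limits (rad/s): [2.22, 2.22, 2.57, 3.14, 3.14, 3.14].

## Interface

Orientations are given as [roll, pitch, yaw] about the fixed x, y, z axes, in that order (R = Rz(yaw) Ry(pitch) Rx(roll)).
In Python, from station import ctrl gives the robot as it stands. The module is installed in compiled form; this text tells all that it offers.
- The arm moves only by the tool servo_tool, never from a script. Its argument "plan" is a list of rows, each a list of 7 numbers: the opening in per cent of the stroke, from 0 (shut) to 100 (fully open), then the shift along the tool's x, y, z in m, then the turn, a rotation vector about the tool's x, y, z in rad. A call has exactly 8 rows; each row shifts and turns the commanded pose from where the row before left it, along the tool's axes as they then stand; what a row does not reach is not made up. A row lasts 1/8 s, in which the tool goes at most 62.5 mm and 10.7 degrees, less where a joint would pass 70% of its speed; a pose out of reach is approached as far as the arm can. A call with a gripper value outside its range is refused whole. The fingers move at their own pace and stop on an object; "force" is the grip in N (left out, the last holds). Time passes only in rows, so rows that do not move let the fingers close, or fill a call up. It gives the time, the measured TCP pose, the force, the opening and the grip force at its end, in the units of the state.
- ctrl.get_obs(): the state, without advancing time (a new reading comes with each control period).
- ctrl.camera(name): name is "scene" or "side" or "wrist"; returns a dict with "pixels" (400x640x3 uint8, red, green, blue), "z_map" (400x640 float32, m along the optical axis (not along the pixel's ray), 0 where there is no reading), "mtx" (3x3 intrinsics, pixels), "pose" (4x4, takes a point from camera to world coordinates). Camera axes: x right, y up, looking along -z (the intrinsics and any distortion apply to the point x, -y, -z); pixel columns grow to the right and rows downward; lengths in m; the calibration is good to about 2 mm. A picture is of the moment at which its call begins.
- ctrl.hand_in(): hands the job in; it is judged then, once.
The state is a dict: "time_s": time; "qpos": joint angles; "joint_vel": joint speeds; "tau": joint torques, N m; "ee_pos": TCP position; "eef_rot": TCP orientation; "force": force on the tool from outside, world axes, zero at the start; "moment": the same for the moment, N m; "grip_width": finger opening in m; "grip_force": force on a finger pad.
Only numpy, scipy, OpenCV 4.12 (cv2) and the standard library are available. Lean on these libraries where they do the work, as an engineer would, in place of code of your own. Each camera call takes 0.05 s, during which the arm holds its last target. There are 200 camera calls.

## Working session

There is one attempt and no reset: what is moved stays moved. The work goes in short steps, Python scripts to look and compute and a tool call to move; the robot and the scene stay as the last step left them, time stands still between calls to the robot, and variables do not carry over. Pictures are saved under pics/ and viewed, at most 10 in all, crops included, and the job is handed in when it is done.

Besides the shell and the picture viewer there is one more tool, called after ">>>" as name([rows], argument=value, ...), one row to a line, values as JSON. servo_tool: Moves the arm, as the interface text tells. Its arguments: {"type":"object","properties":{"plan":{"type":"array","items":{"type":"array","items":{"type":"number"}}},"force":{"type":"number"}},"required":["plan"]}

```bash
mkdir -p pics
python3 - <<'E'
from station import ctrl
import cv2,numpy as np
o=ctrl.get_obs();print({k:np.round(v,3) for k,v in o.items()})
a=[]
for n in("scene","side"):
    c=ctrl.camera(n);np.savez(f"{n}0.npz",**c);cv2.imwrite(f"pics/{n}0.png",c["pixels"][...,::-1])
    print(n,np.round(c["mtx"],1).tolist(),np.round(c["pose"],3).tolist())
E
```

```text
{'time_s': np.float64(0.0), 'qpos': array([-1.206,  0.3  ,  1.522,  0.   ,  1.321, -0.067]), 'joint_vel': array([ 0.001,  0.001, -0.   ,  0.   ,  0.001, -0.001]), 'tau': array([ 1.0000e-03, -5.3181e+01, -3.5273e+01,  7.1000e-02,  2.4000e-02,
       -0.0000e+00]), 'ee_pos': array([ 0.23 , -0.499,  0.175]), 'eef_rot': array([-3.14 , -0.   ,  0.432]), 'force': array([ 0.329, -0.309,  0.365]), 'moment': array([-0.015, -0.011, -0.048]), 'grip_force': np.float64(0.0), 'grip_width': np.float64(0.094)}
scene [[511.9, 0.0, 322.8], [0.0, 511.9, 198.3], [0.0, 0.0, 1.0]] [[-0.48, 0.393, -0.784, -0.413], [-0.877, -0.197, 0.438, 0.459], [0.018, 0.898, 0.439, 0.524], [0.0, 0.0, 0.0, 1.0]]
side [[391.6, 0.0, 322.9], [0.0, 391.6, 198.6], [0.0, 0.0, 1.0]] [[-0.912, 0.157, -0.38, 0.087], [-0.411, -0.352, 0.841, 0.757], [-0.001, 0.923, 0.386, 0.425], [0.0, 0.0, 0.0, 1.0]]
```

View pics/scene0.png

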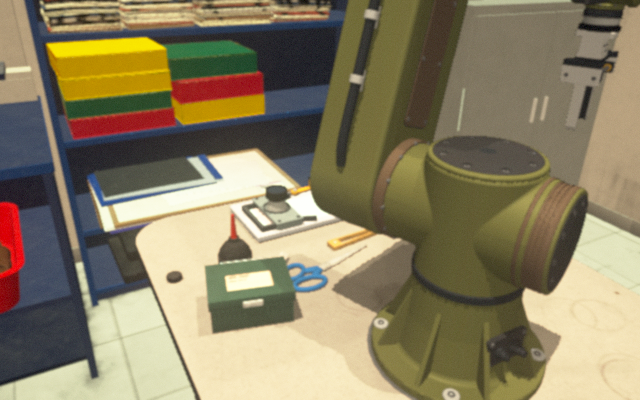

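View pics/side0.png

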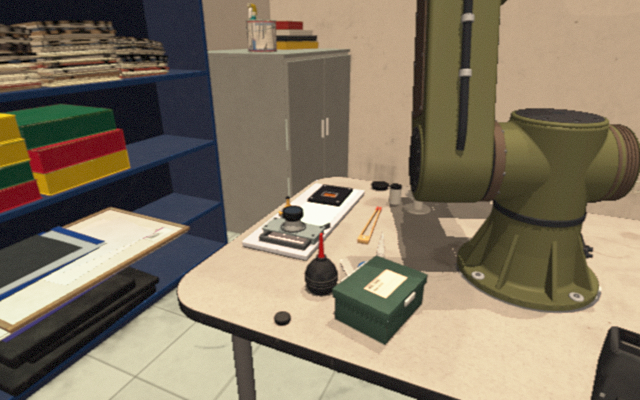

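The scene view is mostly blocked by the arm. It shows the bridge and loupe at about (275,205). The side view shows the whole panel from (250,245) to (360,185), the carrier at (330,194), the loupe at (291,215), the latch stud at about (288,203), the can at (396,195) and the blower at (321,275).

```bash
cat > h.py <<'E'
import numpy as np,cv2
def ray(c,uv,z):
    uv=np.atleast_2d(np.array(uv,float));K=c["mtx"];P=c["pose"]
    d=np.c_[(uv[:,0]-K[0,2])/K[0,0],-(uv[:,1]-K[1,2])/K[1,1],-np.ones(len(uv))]@P[:3,:3].T
    return P[:3,3]+d*((z-P[2,3])/d[:,2])[:,None]
def proj(c,X):
    X=(np.atleast_2d(X)-c["pose"][:3,3])@c["pose"][:3,:3];K=c["mtx"]
    return np.c_[K[0,0]*X[:,0]/-X[:,2]+K[0,2],K[1,1]*X[:,1]/X[:,2]+K[1,2]]
E
python3 - <<'E'
from h import *
c=dict(np.load("side0.npz"))
print("panel corners",ray(c,[[246,243],[303,257],[366,188],[325,178]],.016).round(3).tolist())
print("carrier",ray(c,[[330,193]],.026).round(3), "loupe",ray(c,[[291,212]],.076).round(3))
im=cv2.resize(c["pixels"][165:275,225:425],None,fx=4,fy=4,interpolation=cv2.INTER_CUBIC)
cv2.imwrite("pics/crop.png",im[...,::-1])
E
```

```text
panel corners [[0.538, 0.157, 0.016], [0.402, 0.158, 0.016], [0.409, -0.257, 0.016], [0.552, -0.287, 0.016]]
carrier [[ 0.479 -0.156  0.026]] loupe [[0.462 0.092 0.076]]
```

View pics/crop.png

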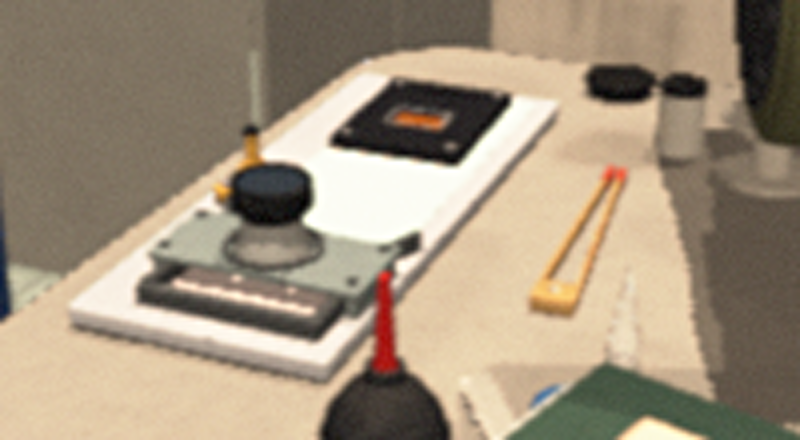

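>>> servo_tool([
  [60,0,0,-0.025,0,0,-0.142],
  [60,0,0,-0.025,0,0,-0.142],
  [60,0,0,-0.025,0,0,-0.142],
  [60,0,0,-0.025,0,0,-0.142],
  [60,0,0,-0.025,0,0,-0.142],
  [60,0,0,-0.025,0,0,-0.142],
  [60,0,0,-0.025,0,0,-0.142],
  [60,0,0,-0.025,0,0,-0.142],
])

```text
time_s: 1.1
ee_pos: [0.2301, -0.4994, 0.3762]
eef_rot: [-3.141, -0.001, 1.573]
force: [0.3, 0.8, 0.3]
grip_width: 0.0565
grip_force: 0.0
```

>>> servo_tool([
  [60,0.045,0.028,0,0,0,0],
  [60,0.045,0.028,0,0,0,0],
  [60,0.045,0.028,0,0,0,0],
  [60,0.045,0.028,0,0,0,0],
  [60,0.045,0.028,0,0,0,0],
  [60,0.045,0.028,0,0,0,0],
  [60,0.045,0.028,0,0,0,0],
  [60,0.045,0.028,0,0,0,0],
])

```text
time_s: 2.1
ee_pos: [0.4558, -0.1385, 0.3756]
eef_rot: [-3.141, -0.0, 1.568]
force: [0.3, 0.2, 0.1]
grip_width: 0.0564
grip_force: 0.0
```

Run:
```python
from station import ctrl
from h import *
o=ctrl.get_obs();print({k:np.round(o[k],3) for k in("time_s","ee_pos","eef_rot","qpos","grip_width")})
c=ctrl.camera("wrist");np.savez("w1.npz",**c);cv2.imwrite("pics/w1.png",c["pixels"][...,::-1]);print(c["mtx"].round(1).tolist(),c["pose"].round(3).tolist())
```

```text
{'time_s': np.float64(2.1), 'ee_pos': array([ 0.456, -0.139,  0.376]), 'eef_rot': array([-3.141, -0.   ,  1.568]), 'qpos': array([-0.372,  0.063,  1.346, -0.   ,  1.732, -0.369]), 'grip_width': np.float64(0.056)}
[[283.2, 0.0, 318.5], [0.0, 283.2, 202.1], [0.0, 0.0, 1.0]] [[1.0, 0.003, 0.001, 0.457], [-0.003, 0.967, 0.255, -0.064], [-0.001, -0.255, 0.967, 0.585], [0.0, 0.0, 0.0, 1.0]]
```

View pics/w1.png

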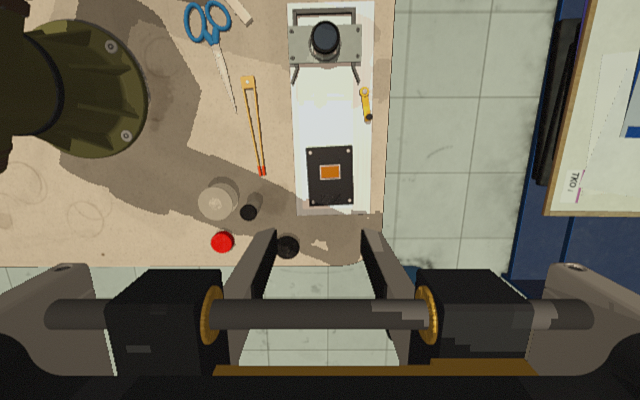

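The wrist view shows the panel spanning x 292–375 and y 0–217 px. The carrier is at (330,176), slightly turned, the latch stud at (368,117) and the bridge at (325,45).

```bash
cat >> h.py <<'E'
def fitline(P): # x = a*y+b robust
    y,x=P[:,1],P[:,0]; m=np.ones(len(x),bool)
    for _ in range(4):
        a,b=np.polyfit(y[m],x[m],1); r=abs(x-a*y-b); m=r<max(.0012,2*np.median(r[m]))
    return a,b
def carrier(c,roi,thr=70):
    x0,y0,x1,y1=roi; g=c["pixels"].max(2); m=np.zeros_like(g); m[y0:y1,x0:x1]=(g[y0:y1,x0:x1]<thr)*255
    cs,_=cv2.findContours(m,cv2.RETR_EXTERNAL,cv2.CHAIN_APPROX_NONE); k=max(cs,key=cv2.contourArea)
    X=ray(c,k[:,0],.026)[:,:2]; return X
E
python3 - <<'E'
from h import *
c=dict(np.load("w1.npz"));p=c["pixels"].astype(int);h=cv2.cvtColor(c["pixels"],cv2.COLOR_RGB2HSV)
w=(p.min(2)>215)
L=[];R=[]
for v in range(85,212):
    xs=np.where(w[v,280:400])[0]+280
    if len(xs)>3: L.append([xs[0]-.5,v]);R.append([xs[-1]+.5,v])
print(np.array(L)[::15].tolist(),np.array(R)[::15].tolist())
for S in(L,R): print("edge",fitline(ray(c,S,.016)))
X=carrier(c,(300,135,362,211)); r=cv2.minAreaRect((X*1000).astype(np.float32));print("carrier",r, cv2.boxPoints(r).round(1).tolist())
s=h[...,1];
def blob(m,z,n):
    k,l,st,ce=cv2.connectedComponentsWithStats(m.astype(np.uint8));i=1+st[1:,4].argmax();print(n,ce[i],st[i],ray(c,ce[i],z).round(4))
roi=np.zeros(s.shape,bool);roi[140:205,305:355]=1
blob(roi&(p[...,0]>150)&(p[...,2]<80),.024,"film")
roi[:]=0;roi[75:130,352:375]=1
blob(roi&(p.max(2)<70),.046,"studtip");blob(roi&(s>120)&(p[...,0]>120),.024,"brass")
roi[:]=0;roi[15:65,305:345]=1;blob(roi&(p.max(2)<75),.076,"loupe")
E
```

```text
[[337.5, 143.0]] [[347.5, 143.0]]
edge (np.float64(0.05081289673977662), np.float64(0.4980672872741802))
edge (np.float64(-0.05533855968422475), np.float64(0.5078139192781006))
carrier ((478.071044921875, -158.3545379638672), (88.1506576538086, 116.314697265625), 2.869556188583374) [[431.1000061035156, -102.5], [437.0, -218.60000610351562], [525.0, -214.1999969482422], [519.2000122070312, -98.0999984741211]]
film [329.67525773 171.6443299 ] [321 166  18  12 194] [[ 0.478 -0.149  0.024]]
studtip [369.         116.59090909] [366 114   6   6  22] [[ 0.5481 -0.045   0.046 ]]
brass [365.0441989  102.10497238] [360  87  10  34 181] [[ 0.5433 -0.0182  0.024 ]]
loupe [325.43801653  39.28335301] [310  21  30  41 847] [[0.4677 0.0737 0.076 ]]
```

Run:
```python
from h import *
c=dict(np.load("w1.npz"));p=c["pixels"].astype(int)
print(p[110,[284,290,292,294,300,330,350,372,374,376,378]].tolist())
g=cv2.GaussianBlur(c["pixels"],(3,3),0).astype(float)[...,2]
L=[];R=[]
for v in range(85,212):
    d=np.diff(g[v]); 
    for S,a,b,s in((L,284,304,1),(R,362,385,-1)):
        w=np.clip(s*d[a:b],0,None);i=w.argmax();k=slice(max(i-2,0),i+3)
        S.append([a+.5+(np.arange(b-a)[k]*w[k]).sum()/w[k].sum(),v])
for S,z in((L,.016),(R,.016)):
    a,b=fitline(ray(c,S,z));print("edge a,b",a,b,"deg",-np.degrees(np.arctan(a)))
# front/rear panel edge, bridge edges: column profiles
for u in(300,365): print(u,g[150:230:1,u].astype(int).tolist())
```

```text
[[191, 172, 143], [190, 170, 138], [213, 213, 197], [213, 218, 210], [212, 217, 218], [212, 216, 216], [212, 217, 216], [177, 165, 145], [196, 176, 145], [195, 177, 145], [193, 173, 145]]
edge a,b -0.0203538772076074 0.40407017457917377 deg 1.1660302573799668
edge a,b -0.02054846520955361 0.5570650045060007 deg 1.1771746674462518
300 [212, 211, 211, 210, 210, 210, 210, 210, 210, 209, 208, 209, 209, 208, 208, 208, 207, 207, 207, 207, 207, 206, 207, 207, 206, 206, 206, 205, 205, 205, 205, 205, 205, 204, 204, 203, 203, 203, 203, 202, 201, 201, 201, 201, 201, 201, 201, 192, 168, 142, 133, 133, 133, 134, 134, 134, 134, 133, 133, 133, 133, 133, 133, 133, 127, 113, 99, 94, 95, 96, 96, 95, 95, 96, 97, 97, 97, 97, 96, 95]
365 [200, 200, 200, 199, 198, 198, 198, 198, 198, 198, 198, 198, 198, 197, 197, 196, 196, 197, 197, 197, 196, 196, 196, 196, 196, 197, 197, 197, 197, 197, 198, 198, 198, 198, 197, 197, 198, 198, 198, 198, 198, 198, 198, 198, 198, 198, 198, 198, 198, 198, 198, 198, 197, 197, 197, 197, 197, 197, 197, 194, 178, 152, 133, 116, 101, 97, 98, 99, 98, 98, 98, 98, 98, 97, 98, 98, 97, 96, 96, 95]
```

```bash
python3 - <<'E'
from h import *
c=dict(np.load("w1.npz"))
print(ray(c,[[300,215.3],[365,211]],.016).round(4))
# pivot/stud relation for candidates: stud 46mm from pivot
t=.0204;R=np.array([[np.cos(t),-np.sin(t)],[np.sin(t),np.cos(t)]])
for oy in(-.004,0,.004,.008,.012):
    o=np.array([.4686-.0204*oy,oy]);pv=o+R@[.072,-.009];s=np.array([.5481,-.045])
    print(oy,pv.round(4),np.linalg.norm(s-pv).round(4), proj(c,[[*pv,.024]]).round(1),proj(c,[[*(o+R@[.0,.04]),.034],[*(o+R@[.0,.1]),.034],[*(o+R@[.0,.142]),.016],[*(o+R@[0,.12]),.029]]).round(1)[:,1])
g=c["pixels"][:,:,2].astype(int);print(g[0:75,300].tolist());print(g[:75,350].tolist())
E
python3 - <<'E'
import cv2
a=cv2.imread("pics/w1.png")[0:225,270:400];cv2.imwrite("pics/w1c.png",cv2.resize(a,None,fx=2.6,fy=2.6,interpolation=cv2.INTER_CUBIC))
E
```

```text
[[ 0.4166 -0.2423  0.016 ]
 [ 0.5528 -0.2333  0.016 ]]
-0.004 [ 0.5409 -0.0115] 0.0342 [[363.9  98.3]] [69.8 32.2  8.8 20.3]
0 [ 0.5408 -0.0075] 0.0382 [[363.9  96.1]] [67.3 29.7  6.2 17.7]
0.004 [ 0.5407 -0.0035] 0.0421 [[363.9  93.8]] [64.9 27.1  3.6 15. ]
0.008 [5.406e-01 5.000e-04] 0.0461 [[364.   91.5]] [62.4 24.5  1.  12.4]
0.012 [0.5405 0.0045] 0.05 [[364.   89.2]] [60.  21.8 -1.6  9.8]
[126, 128, 160, 193, 198, 196, 198, 200, 176, 95, 84, 89, 85, 61, 21, 53, 105, 172, 203, 203, 200, 199, 200, 201, 202, 188, 151, 138, 138, 139, 138, 139, 138, 138, 138, 138, 138, 136, 138, 138, 139, 138, 140, 140, 138, 138, 136, 136, 136, 137, 135, 137, 137, 137, 138, 138, 138, 138, 136, 137, 137, 138, 126, 101, 111, 120, 124, 174, 207, 206, 206, 206, 205, 204, 203]
[138, 172, 206, 212, 211, 212, 194, 137, 92, 89, 97, 83, 38, 30, 85, 126, 174, 207, 206, 206, 206, 206, 205, 197, 167, 135, 134, 137, 136, 137, 136, 137, 136, 135, 136, 136, 135, 135, 136, 137, 137, 137, 137, 135, 134, 134, 134, 135, 133, 136, 135, 135, 134, 135, 135, 135, 134, 134, 135, 136, 137, 116, 98, 122, 121, 123, 175, 208, 206, 203, 204, 203, 201, 198, 199]
```

View pics/w1c.png

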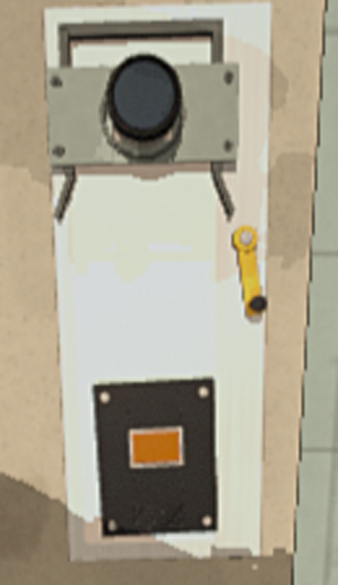

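The fits put the viewer origin at about (0.468, 0.0085) with yaw 0.020. The carrier is at viewer (0.006, -0.167), turned +1.7° relative to it. I'm going down behind its rear edge.

>>> servo_tool([
  [60,0,0,0.02,0,0,-0.0236],
  [60,-0.015,0.003,0.034,0,0,0],
  [60,-0.015,0.003,0.034,0,0,0],
  [60,-0.015,0.003,0.034,0,0,0],
  [60,-0.015,0.003,0.034,0,0,0],
  [60,-0.015,0.003,0.034,0,0,0],
  [60,-0.015,0.003,0.034,0,0,0],
  [60,-0.015,0.004,0.034,0,0,0],
])

```text
time_s: 3.15
ee_pos: [0.4793, -0.2451, 0.1164]
eef_rot: [-3.141, -0.0, 1.591]
force: [0.7, -0.0, -0.6]
grip_width: 0.0564
grip_force: 0.0
```

Run:
```python
from station import ctrl
from h import *
o=ctrl.get_obs();print({k:np.round(o[k],4) for k in("time_s","ee_pos","eef_rot","force")})
c=ctrl.camera("wrist");np.savez("w2.npz",**c);cv2.imwrite("pics/w2.png",c["pixels"][...,::-1]);print(c["pose"].round(3).tolist())
```

```text
{'time_s': np.float64(3.15), 'ee_pos': array([ 0.4793, -0.2451,  0.1164]), 'eef_rot': array([-3.1412e+00, -2.0000e-04,  1.5914e+00]), 'force': array([ 0.651 , -0.0124, -0.6119])}
[[1.0, -0.02, -0.004, 0.478], [0.02, 0.967, 0.255, -0.17], [-0.001, -0.255, 0.967, 0.325], [0.0, 0.0, 0.0, 1.0]]
```

View pics/w2.png

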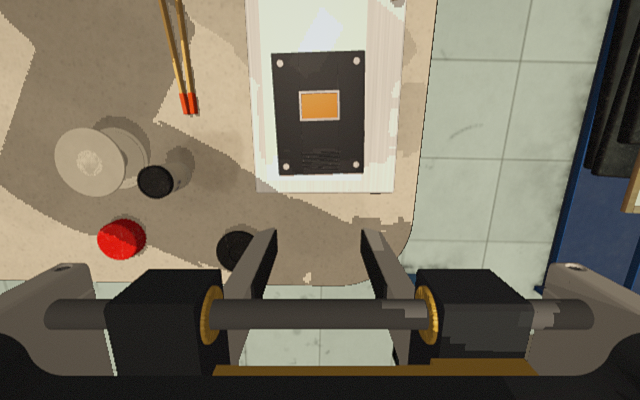

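Run:
```python
from h import *
c=dict(np.load("w2.npz"))
print(ray(c,[[218,250],[238,230],[262,238]],.005).round(4))
X=carrier(c,(262,40,375,183)); r=cv2.minAreaRect((X*1000).astype(np.float32));b=cv2.boxPoints(r);print(r,b.round(1).tolist())
t=.0204;R=np.array([[np.cos(t),-np.sin(t)],[np.sin(t),np.cos(t)]]);o=np.array([468.4,8.5])
print(((b-o)@R).round(1).tolist())
print("panel rear",((ray(c,[[256,193],[393,193]],.016)[:,:2]*1000-o)@R).round(1).tolist())
zz=c["z_map"];print(zz[250,238],zz[245,240],zz[240,228])
```

```text
[[ 0.3577 -0.3181  0.005 ]
 [ 0.3836 -0.2915  0.005 ]
 [ 0.4121 -0.3012  0.005 ]]
((478.5050048828125, -159.1335906982422), (89.23831939697266, 116.88872528076172), 2.9761812686920166) [[430.8999938964844, -103.0999984741211], [437.0, -219.8000030517578], [526.0999755859375, -215.1999969482422], [520.0, -98.5]]
[[-39.8, -110.8], [-36.1, -227.6], [53.1, -224.8], [49.4, -108.0]]
panel rear [[-64.2, -250.1], [89.3, -250.0]]
0.339249 0.3380093 0.3332776
```

>>> servo_tool([
  [60,0,0,0.0125,0,0,0],
  [60,0,0,0.0125,0,0,0],
  [60,0,0,0.0125,0,0,0],
  [60,0,0,0.0125,0,0,0],
  [60,0,0,0.0125,0,0,0],
  [60,0,0,0.0125,0,0,0],
  [60,0,0,0.0115,0,0,0],
  [60,0,0,0.01,0,0,0],
])

```text
time_s: 4.2
ee_pos: [0.4794, -0.2447, 0.0205]
eef_rot: [-3.141, -0.0, 1.591]
force: [0.0, -0.4, 0.0]
grip_width: 0.0568
grip_force: 0.0
```

>>> servo_tool([
  [60,0.004,0,0,0,0,0],
  [60,0.004,0,0,0,0,0],
  [60,0.004,0,0,0,0,0],
  [60,0.004,0,0,0,0,0],
  [60,0.004,0,0,0,0,0],
  [60,0.004,0,0,0,0,0],
  [60,0.004,0,0,0,0,0],
  [60,0.004,0,0,0,0,0],
])

```text
time_s: 5.2
ee_pos: [0.4788, -0.2124, 0.0213]
eef_rot: [3.142, 0.0, 1.591]
force: [-0.3, -0.3, -0.1]
grip_width: 0.0563
grip_force: 0.0
```

```bash
cat > look.py <<'E'
import sys
from station import ctrl
from h import *
n=sys.argv[1];roi=eval(sys.argv[2])
t=.0204;R=np.array([[np.cos(t),-np.sin(t)],[np.sin(t),np.cos(t)]]);o=np.array([468.4,8.5])
s=ctrl.get_obs();print({k:np.round(s[k],4) for k in("time_s","ee_pos","eef_rot","force")},"tcp viewer",((s["ee_pos"][:2]*1000-o)@R).round(1))
c=ctrl.camera("wrist");np.savez(n+".npz",**c);cv2.imwrite(f"pics/{n}.png",c["pixels"][...,::-1])
if roi:
    X=carrier(c,roi);b=(X*1000-o)@R;r=cv2.minAreaRect(b.astype(np.float32));print(r,cv2.boxPoints(r).round(1).tolist())
E
python3 look.py w3 "(262,10,400,225)"
```

```text
{'time_s': np.float64(5.2), 'ee_pos': array([ 0.4788, -0.2124,  0.0213]), 'eef_rot': array([3.1416, 0.    , 1.5914]), 'force': array([-0.2541, -0.3275, -0.083 ])} tcp viewer [   5.8 -221.1]
((7.986377716064453, -162.50912475585938), (89.59357452392578, 109.80831146240234), 0.015962395817041397) [[-36.79999923706055, -107.5999984741211], [-36.79999923706055, -217.39999389648438], [52.79999923706055, -217.39999389648438], [52.79999923706055, -107.5999984741211]]
```

View pics/w3.png

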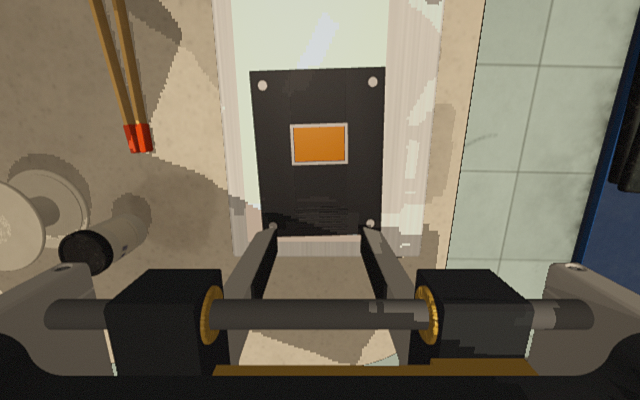

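Run:
```python
from h import *
c=dict(np.load("w3.npz"))
t=.0204;R=np.array([[np.cos(t),-np.sin(t)],[np.sin(t),np.cos(t)]]);o=np.array([468.4,8.5])
print(((ray(c,[[250,72],[385,68],[262,236],[383,236],[318,236]],.026)[:,:2]*1000-o)@R).round(1).tolist())
e=np.array([.4788,-.2124])
for dx in(-.034,-.028,.028,.034):
  for dy in(-.008,0,.008): print(dx,dy,proj(c,[[*(e+[dx,dy]),.0213]]).round(0),end=' ')
im=cv2.resize(c["pixels"][190:290,230:410],None,fx=4,fy=4,interpolation=cv2.INTER_CUBIC);cv2.imwrite("pics/w3c.png",np.clip(im[...,::-1]*1.6,0,255))
```

```text
[[-39.5, -110.7], [50.2, -108.2], [-37.4, -227.2], [55.8, -227.2], [5.7, -227.2]]
-0.034 -0.008 [[275. 235.]] -0.034 0 [[275. 226.]] -0.034 0.008 [[274. 216.]] -0.028 -0.008 [[282. 235.]] -0.028 0 [[282. 226.]] -0.028 0.008 [[282. 216.]] 0.028 -0.008 [[354. 237.]] 0.028 0 [[354. 227.]] 0.028 0.008 [[355. 217.]] 0.034 -0.008 [[361. 237.]] 0.034 0 [[362. 227.]] 0.034 0.008 [[362. 218.]] [ WARN:0@0.034] global loadsave.cpp:1063 imwrite_ Unsupported depth image for selected encoder is fallbacked to CV_8U.
```

View pics/w3c.png

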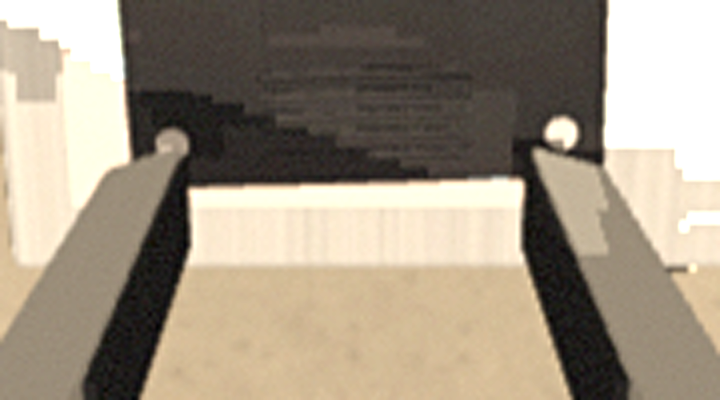

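Run:
```python
from h import *
c=dict(np.load("w3.npz"));z=c["z_map"];K=c["mtx"];P=c["pose"]
t=.0204;R=np.array([[np.cos(t),-np.sin(t)],[np.sin(t),np.cos(t)]]);o=np.array([468.4,8.5])
def w(u,v):
    d=z[v,u];p=P[:3,:3]@np.array([(u-K[0,2])/K[0,0]*d,-(v-K[1,2])/K[1,1]*d,-d])+P[:3,3]
    q=(p[:2]*1000-o)@R;return [round(q[0],1),round(q[1],1),round(p[2]*1000,1)]
for u in(264,268,271,274,277,318,366):
    print(u,[(v,w(u,v)) for v in(222,226,228,230,232,234,236,240,246,252)])
```

```text
264 [(222, [np.float64(-35.4), np.float64(-215.9), np.float64(25.7)]), (226, [np.float64(-35.5), np.float64(-219.1), np.float64(25.8)]), (228, [np.float64(-35.6), np.float64(-220.7), np.float64(25.8)]), (230, [np.float64(-29.5), np.float64(-211.2), np.float64(55.9)]), (232, [np.float64(-28.6), np.float64(-210.8), np.float64(60.6)]), (234, [np.float64(-28.1), np.float64(-211.0), np.float64(63.4)]), (236, [np.float64(-27.2), np.float64(-210.5), np.float64(68.2)]), (240, [np.float64(-26.5), np.float64(-211.4), np.float64(72.2)]), (246, [np.float64(-24.5), np.float64(-210.7), np.float64(82.6)]), (252, [np.float64(-23.5), np.float64(-211.7), np.float64(88.4)])]
268 [(222, [np.float64(-32.1), np.float64(-215.5), np.float64(27.0)]), (226, [np.float64(-32.3), np.float64(-218.8), np.float64(26.6)]), (228, [np.float64(-32.7), np.float64(-221.0), np.float64(25.1)]), (230, [np.float64(-26.7), np.float64(-210.7), np.float64(57.1)]), (232, [np.float64(-26.2), np.float64(-211.1), np.float64(59.6)]), (234, [np.float64(-25.5), np.float64(-210.9), np.float64(63.6)]), (236, [np.float64(-25.0), np.float
[... 2824 characters left out ...]
5.7), np.float64(-245.2), np.float64(15.8)])]
366 [(222, [np.float64(42.2), np.float64(-215.7), np.float64(26.2)]), (226, [np.float64(42.2), np.float64(-218.8), np.float64(26.7)]), (228, [np.float64(37.8), np.float64(-211.3), np.float64(51.8)]), (230, [np.float64(37.2), np.float64(-211.1), np.float64(55.9)]), (232, [np.float64(36.5), np.float64(-211.0), np.float64(59.9)]), (234, [np.float64(36.1), np.float64(-211.3), np.float64(62.6)]), (236, [np.float64(35.9), np.float64(-212.0), np.float64(64.1)]), (240, [np.float64(35.2), np.float64(-212.9), np.float64(68.5)]), (246, [np.float64(34.5), np.float64(-214.7), np.float64(73.6)]), (252, [np.float64(34.3), np.float64(-217.6), np.float64(75.6)])]
```

The depth map shows the open fingertips at about z = 51 mm while the TCP reads 21 mm, so the tips retract when the gripper opens. They are hovering over the carrier, which has not moved. I'll back off, shut the fingers and check their tip height.

>>> servo_tool([
  [60,-0.005,0,-0.002,0,0,0],
  [60,-0.005,0,-0.002,0,0,0],
  [60,-0.005,0,-0.002,0,0,0],
  [60,-0.005,0,-0.002,0,0,0],
  [60,-0.005,0,-0.002,0,0,0],
  [60,-0.005,0,-0.002,0,0,0],
  [20,-0.005,0,0,0,0,0],
  [20,0,0,0,0,0,0],
], force=10)

```text
time_s: 6.25
ee_pos: [0.4794, -0.248, 0.0332]
eef_rot: [-3.142, -0.0, 1.591]
force: [0.9, 0.5, -0.5]
grip_width: 0.0397
grip_force: 0.0
```

>>> servo_tool([
  [20,0,0,0,0,0,0],
  [20,0,0,0,0,0,0],
  [20,0,0,0,0,0,0],
  [20,0,0,0,0,0,0],
  [20,0,0,0,0,0,0],
  [20,0,0,0,0,0,0],
  [20,0,0,0,0,0,0],
  [20,0,0,0,0,0,0],
])

```text
time_s: 7.25
ee_pos: [0.4795, -0.2477, 0.0332]
eef_rot: [-3.142, -0.0, 1.591]
force: [-0.4, 0.6, -0.2]
grip_width: 0.0188
grip_force: 0.0
```

```bash
python3 look.py w4 "None"
cat > dep.py <<'E'
import sys
from h import *
c=dict(np.load(sys.argv[1]+".npz"));z=c["z_map"];K=c["mtx"];P=c["pose"]
t=.0204;R=np.array([[np.cos(t),-np.sin(t)],[np.sin(t),np.cos(t)]]);o=np.array([468.4,8.5])
v,u=np.mgrid[0:400,0:640];q=np.stack([(u-K[0,2])/K[0,0]*z,-(v-K[1,2])/K[1,1]*z,-z],-1)@P[:3,:3].T+P[:3,3]
W=np.dstack([(q[...,:2]*1000-o)@R,q[...,2]*1000])
E
python3 - <<'E'
import sys
for n in("w2","w3","w4"):
    sys.argv=["",n];exec(open("dep.py").read())
    A=W[205:262,258:385];d=z[205:262,258:385]
    tz=P[2,3]*1000-209
    m=(d<.19)&(d>0)
    Q=A[m];print(n,len(Q),"tip z rel TCP",np.percentile(Q[:,2]-tz,[0,1,5,50]).round(1),"x",Q[:,0].min().round(1),Q[:,0].max().round(1),"front y",np.percentile(Q[:,1],[1,50,99]).round(1))
E
```

```text
{'time_s': np.float64(7.25), 'ee_pos': array([ 0.4795, -0.2477,  0.0332]), 'eef_rot': array([-3.1416, -0.    ,  1.5913]), 'force': array([-0.3732,  0.5809, -0.1932])} tcp viewer [   5.8 -256.4]
w2 1335 tip z rel TCP [30.  31.7 34.4 53. ] x -32.7 45.9 front y [-259.9 -244.2 -243.2]
w3 1340 tip z rel TCP [30.1 31.4 34.4 52.8] x -32.9 46.1 front y [-227.1 -211.5 -210.6]
w4 1513 tip z rel TCP [30.4 32.6 36.7 60. ] x -15.6 27.8 front y [-259.8 -246.4 -245.7]
```

View pics/w4.png

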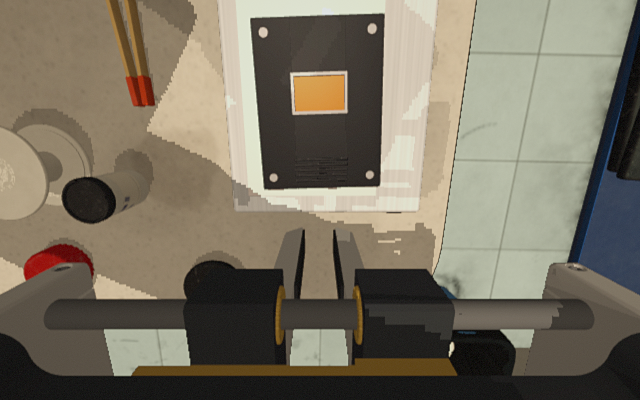

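The wrist picture shows the fingers at (290–350, 230–290), clear of the carrier, which spans rows 15–188. I'll check the tip height from the side camera's depth map.

Run:
```python
from station import ctrl
import numpy as np
for n in("side","scene"):
    c=ctrl.camera(n);np.savez(n+"4.npz",**c)
    import sys;sys.argv=["",n+"4"];exec(open("dep.py").read())
    m=(abs(W[...,0]-5.8)<35)&(abs(W[...,1]+256)<25)&(z>0)&(W[...,2]<150)
    h,e=np.histogram(W[...,2][m],bins=range(-5,155,5));print(n,dict(zip(e[:-1].tolist(),h.tolist())))
    k=m&(W[...,2]>28)
    for zlo in range(28,90,8):
        s=k&(W[...,2]>=zlo)&(W[...,2]<zlo+8)
        if s.any():print(zlo,s.sum(),W[s].min(0).round(0),W[s].max(0).round(0))
```

```text
side {-5: 0, 0: 0, 5: 0, 10: 0, 15: 0, 20: 0, 25: 0, 30: 0, 35: 0, 40: 0, 45: 0, 50: 0, 55: 0, 60: 4, 65: 12, 70: 17, 75: 21, 80: 19, 85: 22, 90: 18, 95: 20, 100: 22, 105: 21, 110: 18, 115: 23, 120: 24, 125: 21, 130: 21, 135: 22, 140: 22, 145: 18}
60 9 [  -5. -258.   62.] [  26. -244.   67.]
68 29 [ -15. -261.   68.] [  29. -243.   76.]
76 32 [ -15. -262.   76.] [  28. -244.   84.]
84 32 [ -15. -265.   84.] [  28. -244.   92.]
scene {-5: 0, 0: 0, 5: 0, 10: 0, 15: 0, 20: 0, 25: 0, 30: 0, 35: 0, 40: 0, 45: 0, 50: 0, 55: 0, 60: 0, 65: 0, 70: 0, 75: 0, 80: 0, 85: 3, 90: 21, 95: 34, 100: 37, 105: 32, 110: 41, 115: 35, 120: 38, 125: 40, 130: 38, 135: 38, 140: 37, 145: 34}
84 10 [ -11. -261.   89.] [  28. -246.   92.]
```

Two cameras agree that the fingertips are really about 30 mm above the reported TCP, so I'll go lower in small steps while watching the force.

>>> servo_tool([
  [60,0,0,0.006,0,0,0],
  [60,0,0,0.006,0,0,0],
  [60,0,0,0.006,0,0,0],
  [60,0,0,0.006,0,0,0],
  [60,0,0,0.005,0,0,0],
  [60,0,0,0.004,0,0,0],
  [60,0,0,0.003,0,0,0],
  [60,0,0,0.002,0,0,0],
])

```text
time_s: 8.4
ee_pos: [0.4795, -0.2477, -0.0049]
eef_rot: [3.142, 0.0, 1.591]
force: [-0.6, 0.0, -0.9]
grip_width: 0.0562
grip_force: 0.0
```

```bash
python3 look.py w5 "None"
python3 - <<'E'
from station import ctrl
import numpy as np,sys
c=ctrl.camera("side");np.savez("side5.npz",**c)
sys.argv=["","side5"];exec(open("dep.py").read())
m=(abs(W[...,0]-5.8)<50)&(abs(W[...,1]+256)<16)&(z>0)&(W[...,2]<150)
h,e=np.histogram(W[...,2][m],bins=range(-6,80,3));print(dict(zip(e[:-1].tolist(),h.tolist())))
sys.argv=["","w5"];exec(open("dep.py").read())
for u in(268,271,274,364,367): print(u,[W[v,u].round(0).tolist() for v in range(224,234,2)])
E
```

```text
{'time_s': np.float64(8.4), 'ee_pos': array([ 0.4795, -0.2477, -0.0049]), 'eef_rot': array([3.1416, 0.    , 1.5914]), 'force': array([-0.5542,  0.0215, -0.9191])} tcp viewer [   5.9 -256.4]
{-6: 0, -3: 0, 0: 0, 3: 0, 6: 0, 9: 0, 12: 2, 15: 2, 18: 0, 21: 0, 24: 4, 27: 7, 30: 9, 33: 11, 36: 14, 39: 11, 42: 12, 45: 11, 48: 14, 51: 8, 54: 12, 57: 13, 60: 12, 63: 13, 66: 8, 69: 13, 72: 11, 75: 14}
268 [[-29.0, -247.0, 17.0], [-29.0, -248.0, 16.0], [-32.0, -256.0, 0.0], [-27.0, -246.0, 30.0], [-27.0, -247.0, 32.0]]
271 [[-27.0, -248.0, 15.0], [-27.0, -249.0, 16.0], [-26.0, -246.0, 26.0], [-25.0, -246.0, 30.0], [-25.0, -247.0, 32.0]]
274 [[-25.0, -247.0, 16.0], [-25.0, -249.0, 16.0], [-24.0, -246.0, 26.0], [-24.0, -248.0, 26.0], [-23.0, -248.0, 30.0]]
364 [[38.0, -247.0, 16.0], [38.0, -248.0, 17.0], [36.0, -246.0, 26.0], [36.0, -246.0, 30.0], [36.0, -248.0, 30.0]]
367 [[40.0, -247.0, 16.0], [40.0, -249.0, 15.0], [43.0, -256.0, -0.0], [38.0, -246.0, 31.0], [37.0, -246.0, 35.0]]
```

>>> servo_tool([
  [60,0,0,0.002,0,0,0],
  [60,0,0,0.002,0,0,0],
  [60,0,0,0.001,0,0,0],
  [60,0.005,0,0,0,0,0],
  [60,0.005,0,0,0,0,0],
  [60,0.005,0,0,0,0,0],
  [60,0.005,0,0,0,0,0],
  [60,0.003,0,0,0,0,0],
])

```text
time_s: 9.5
ee_pos: [0.479, -0.2245, -0.0097]
eef_rot: [3.142, 0.0, 1.592]
force: [0.1, -1.4, -0.7]
grip_width: 0.0561
grip_force: 0.5
```

>>> servo_tool([
  [60,0.002,0,0,0,0,0],
  [60,0.002,0,0,0,0,0],
  [60,0.002,0,0,0,0,0],
  [60,0.002,0,0,0,0,0],
  [60,0.002,0,0,0,0,0],
  [60,0.002,0,0,0,0,0],
  [60,0,0,0,0,0,0],
  [60,0,0,0,0,0,0],
])

```text
time_s: 10.5
ee_pos: [0.4786, -0.2126, -0.0099]
eef_rot: [-3.141, -0.0, 1.591]
force: [-0.1, 0.4, -0.4]
grip_width: 0.0562
grip_force: 0.0
```

```bash
cat > car.py <<'E'
import sys
exec(open("dep.py").read())
# carrier top from depth: z 22..32, dark; use side/front edges in rows in front of fingers
g=c["pixels"].max(2)
m=(g<75)&(abs(W[...,2]-26)<4)&(abs(W[...,0])<75); m[222:]=0
n_,l,st,ce=cv2.connectedComponentsWithStats(m.astype(np.uint8));i=1+st[1:,4].argmax();m=l==i
X=((ray(c,np.c_[np.where(m)[::-1]],.026)[:,:2]*1000-o)@R)
Q=[];F=[]
for v in range(st[i,1]+8,210,2):
    us=np.where(m[v])[0]
    if len(us)>20:
        a,b=((ray(c,[[us[0]-.5,v],[us[-1]+.5,v]],.026)[:,:2]*1000-o)@R);Q.append([*a,*b])
Q=np.array(Q)
a1,b1=fitline(Q[:,:2]);a2,b2=fitline(Q[:,2:]);
for u in range(st[i,0]+12,st[i,0]+st[i,2]-12):
    v=np.where(m[:,u])[0][0];F.append(((ray(c,[[u,v-.5]],.026)[0,:2]*1000-o)@R)[::-1])
F=np.array(F);a3,b3=fitline(F)
xm=np.median(Q[:,0]+Q[:,2])/2
print("side yaw deg",(-np.degrees(np.arctan([a1,a2]))).round(2),"front yaw",np.degrees(np.arctan(a3)).round(2),"front y at mid",round(a3*xm+b3,1),"x mid",round(xm,1),"width",np.median(Q[:,2]-Q[:,0]).round(1))
E
python3 look.py w6 None;python3 car.py w6;python3 car.py w5
```

```text
{'time_s': np.float64(10.5), 'ee_pos': array([ 0.4786, -0.2126, -0.0099]), 'eef_rot': array([-3.1412e+00, -3.0000e-04,  1.5914e+00]), 'force': array([-0.1054,  0.3897, -0.3977])} tcp viewer [   5.7 -221.2]
side yaw deg [ 0.04 -0.02] front yaw -0.01 front y at mid -91.9 x mid 8.5 width 89.9
side yaw deg [1.75 1.6 ] front yaw -0.0 front y at mid -113.9 x mid 6.7 width 89.8
```

The carrier now sits square at x +8.5 mm. I'll push it in diagonally to centre it.

>>> servo_tool([
  [60,0.003,0,0,0,0,0],
  [60,0.006,-0.0006,0,0,0,0],
  [60,0.006,-0.0006,0,0,0,0],
  [60,0.006,-0.0006,0,0,0,0],
  [60,0.006,-0.0006,0,0,0,0],
  [60,0.006,-0.0006,0,0,0,0],
  [60,0.006,-0.0006,0,0,0,0],
  [60,0.005,-0.0006,0,0,0,0],
])

```text
time_s: 11.55
ee_pos: [0.4736, -0.1684, -0.0097]
eef_rot: [3.142, 0.0, 1.591]
force: [-0.2, -0.6, 0.0]
grip_width: 0.0565
grip_force: 0.4
```

>>> servo_tool([
  [60,0.006,-0.0006,0,0,0,0],
  [60,0.006,-0.0006,0,0,0,0],
  [60,0.006,-0.0006,0,0,0,0],
  [60,0.006,-0.0006,0,0,0,0],
  [60,0.006,-0.0006,0,0,0,0],
  [60,0.006,-0.0006,0,0,0,0],
  [60,0.004,-0.0006,0,0,0,0],
  [60,0.002,0,0,0,0,0],
])

```text
time_s: 12.55
ee_pos: [0.4685, -0.1267, -0.0098]
eef_rot: [-3.141, -0.0, 1.592]
force: [-0.4, -1.3, -0.4]
grip_width: 0.0561
grip_force: 0.5
```

```bash
python3 look.py w7 None;python3 car.py w7
python3 - <<'E'
# guides: dark pixels z~29 between viewer y 12..38
import sys;sys.argv=["","w7"];exec(open("dep.py").read())
g=c["pixels"].max(2);m=(g<130)&(abs(W[...,2]-29)<3)
for y in(14,20,26,32,36):
    x=W[...,0][m&(abs(W[...,1]-y)<1.5)];print(y,np.sort(x)[::max(1,len(x)//14)].round(0).tolist())
E
```

```text
{'time_s': np.float64(12.55), 'ee_pos': array([ 0.4685, -0.1267, -0.0098]), 'eef_rot': array([-3.1415, -0.    ,  1.5916]), 'force': array([-0.3811, -1.2846, -0.3531])} tcp viewer [  -2.6 -135.1]
side yaw deg [ 0.04 -0.07] front yaw 0.01 front y at mid -5.8 x mid 0.1 width 89.8
14 []
20 []
26 []
32 []
36 []
```

>>> servo_tool([
  [60,0.005,0,0,0,0,0],
  [60,0.005,0,0,0,0,0],
  [60,0.005,0,0,0,0,0],
  [60,0.005,0,0,0,0,0],
  [60,0.005,0,0,0,0,0],
  [60,0.005,0,0,0,0,0],
  [60,0.005,0,0,0,0,0],
  [60,0.005,0,0,0,0,0],
])

```text
time_s: 13.6
ee_pos: [0.4678, -0.0866, -0.0098]
eef_rot: [3.142, 0.0, 1.591]
force: [0.3, -2.0, 1.0]
grip_width: 0.0562
grip_force: 0.7
```

>>> servo_tool([
  [60,0.004,0,0,0,0,0],
  [60,0.004,0,0,0,0,0],
  [60,0.004,0,0,0,0,0],
  [60,0.004,0,0,0,0,0],
  [60,0.004,0,0,0,0,0],
  [60,0.004,0,0,0,0,0],
  [60,0.004,0,0,0,0,0],
  [60,0.004,0,0,0,0,0],
])

```text
time_s: 14.6
ee_pos: [0.4671, -0.0547, -0.0097]
eef_rot: [3.142, -0.0, 1.591]
force: [0.3, -1.9, 1.2]
grip_width: 0.0563
grip_force: 0.8
```

```bash
python3 look.py w8 None;python3 - <<'E'
import sys;sys.argv=["","w8"];exec(open("dep.py").read())
g=c["pixels"].max(2)
# black carrier and guides along rows at given viewer y (plane z=.026)
xs=np.arange(-70,95,1.)
for y in(-50,-20,0,20,30):
    p=np.c_[xs,np.full(len(xs),y)]@R.T+o;uv=proj(c,np.c_[p/1000,np.full(len(xs),.026)])
    s=cv2.remap(g,uv[:,0].astype(np.float32)[None],uv[:,1].astype(np.float32)[None],1)[0];print(y,uv[0].round(0),''.join('#' if k<75 else '+' if k<150 else '.' for k in s))
E
```

```text
{'time_s': np.float64(14.6), 'ee_pos': array([ 0.4671, -0.0547, -0.0097]), 'eef_rot': array([ 3.1416, -0.    ,  1.5913]), 'force': array([ 0.3022, -1.8967,  1.2148])} tcp viewer [ -2.6 -63.1]
-50 [214. 226.] ........+................+#########################################################################################+........................+......++++..............
-20 [209. 180.] .........................+#########################################################################################+...................++............................
0 [206. 147.] .........................+#########################################################################################+......................+..........................
20 [203. 113.] ...........+++++###++....+########################+.....................................+..########################+.....+####++++...................................
30 [201.  95.] ...............+++++###+.+########################.........................................########################+.+###+++++.......................................
```

>>> servo_tool([
  [60,0.005,0,0,0,0,0],
  [60,0.005,0,0,0,0,0],
  [60,0.005,0,0,0,0,0],
  [60,0.005,0,0,0,0,0],
  [60,0.005,0,0,0,0,0],
  [60,0.005,0,0,0,0,0],
  [60,0.005,0,0,0,0,0],
  [60,0.005,0,0,0,0,0],
])

```text
time_s: 15.65
ee_pos: [0.4662, -0.0146, -0.0098]
eef_rot: [-3.142, -0.0, 1.591]
force: [-0.0, -1.7, 0.1]
grip_width: 0.0562
grip_force: 0.6
```

>>> servo_tool([
  [60,0.0015,0,0,0,0,0],
  [60,0.0015,0,0,0,0,0],
  [60,0.0015,0,0,0,0,0],
  [60,0.0015,0,0,0,0,0],
  [60,0.001,0,0,0,0,0],
  [60,0.001,0,0,0,0,0],
  [60,0.001,0,0,0,0,0],
  [60,0.001,0,0,0,0,0],
])

```text
time_s: 16.65
ee_pos: [0.4661, -0.0049, -0.0098]
eef_rot: [-3.142, 0.0, 1.591]
force: [0.5, -1.1, -0.9]
grip_width: 0.0561
grip_force: 0.5
```

>>> servo_tool([
  [60,0.0005,0,0,0,0,0],
  [60,0.0005,0,0,0,0,0],
  [60,0.0005,0,0,0,0,0],
  [60,0.0005,0,0,0,0,0],
  [60,0.0005,0,0,0,0,0],
  [60,0.0005,0,0,0,0,0],
  [60,0.0005,0,0,0,0,0],
  [60,0.0,0,0,0,0,0],
])

```text
time_s: 17.65
ee_pos: [0.4662, -0.0021, -0.0097]
eef_rot: [3.141, 0.001, 1.592]
force: [0.9, -8.0, -1.0]
grip_width: 0.0564
grip_force: 4.0
```

>>> servo_tool([
  [60,0.0005,0,0,0,0,0],
  [60,0.0005,0,0,0,0,0],
  [60,0,0,0,0,0,0],
  [60,0,0,0,0,0,0],
  [60,0,0,0,0,0,0],
  [60,0,0,0,0,0,0],
  [60,0,0,0,0,0,0],
  [60,0,0,0,0,0,0],
])

```text
time_s: 18.65
ee_pos: [0.4662, -0.002, -0.0097]
eef_rot: [3.141, 0.002, 1.592]
force: [0.3, -16.1, -0.9]
grip_width: 0.0564
grip_force: 8.1
```

>>> servo_tool([
  [60,-0.004,0,0,0,0,0],
  [60,-0.006,0,0,0,0,0],
  [60,-0.006,0,0,0,0,0],
  [60,-0.006,0,0,0,0,0],
  [60,-0.006,0,-0.006,0,0,0],
  [60,-0.006,0,-0.01,0,0,0],
  [60,-0.006,0,-0.01,0,0,0],
  [60,-0.004,0,-0.01,0,0,0],
])

```text
time_s: 19.65
ee_pos: [0.467, -0.0448, 0.0272]
eef_rot: [3.141, 0.0, 1.591]
force: [-0.5, -0.0, -0.7]
grip_width: 0.0564
grip_force: 0.0
```

>>> servo_tool([
  [10,-0.005,0,-0.015,0,0,0],
  [10,-0.005,0,-0.015,0,0,0],
  [10,-0.005,0,-0.015,0,0,0],
  [10,-0.005,0,-0.01,0,0,0],
  [0,0,0,0,0,0,0],
  [0,0,0,0,0,0,0],
  [0,0,0,0,0,0,0],
  [0,0,0,0,0,0,0],
])

```text
time_s: 20.65
ee_pos: [0.4671, -0.0643, 0.0809]
eef_rot: [-3.141, -0.0, 1.592]
force: [-0.3, 0.6, -1.1]
grip_width: 0.0003
grip_force: 0.0
```

```bash
python3 look.py w9 None;python3 - <<'E'
import sys;sys.argv=["","w9"];exec(open("dep.py").read())
p=c["pixels"].astype(int);g=p.max(2)
ys=np.arange(-25,15,.5)
for x in(-35,-20,0,20,35):
    q=np.c_[np.full(len(ys),x),ys]@R.T+o;uv=proj(c,np.c_[q/1000,np.full(len(ys),.026)])
    s=cv2.remap(c["pixels"].max(2),uv[:,0].astype(np.float32)[None],uv[:,1].astype(np.float32)[None],1)[0].astype(int)
    print(x,uv[0].round(),"rear edge",ys[np.where(s<100)[0][:1]])
s=cv2.cvtColor(c["pixels"],cv2.COLOR_RGB2HSV)
m=(W[...,0]>10)&(W[...,0]<95)&(W[...,1]>-75)&(W[...,1]<10)&(W[...,2]>17)&(W[...,2]<52);m[228:]=0
st=m&(W[...,2]>40);print("stud top",st.sum(),W[st].mean(0).round(1) if st.any() else None)
b=m&(p[...,0]-p[...,2]>70)&(s[...,1]>110);print("brass",b.sum(),W[b].min(0).round(1),W[b].max(0).round(1))
k=m&(g<70)&(W[...,0]>50);v,u=np.where(k);
if len(u):print("tip px",u.mean(),v.mean(),len(u),((ray(c,[[u.mean(),v.mean()]],.046)[0,:2]*1000-o)@R).round(1))
E
```

```text
{'time_s': np.float64(20.65), 'ee_pos': array([ 0.4671, -0.0643,  0.0809]), 'eef_rot': array([-3.1410e+00, -2.0000e-04,  1.5915e+00]), 'force': array([-0.2679,  0.5882, -1.0972])} tcp viewer [ -2.8 -72.7]
-35 [283. 158.] rear edge [0.]
-20 [300. 158.] rear edge [0.]
0 [321. 158.] rear edge [0.]
20 [343. 158.] rear edge [0.]
35 [359. 158.] rear edge [0.]
stud top 156 [ 78.7 -54.6  45.8]
brass 799 [ 63.1 -62.3  20. ] [84.2 -1.  37.9]
tip px 408.2206896551724 187.4344827586207 145 [ 76.3 -48.9]
```

The carrier is home: its rear edge reads viewer y = 0 at five points, and it took 16 N against the stop. The latch is at about 1.72 rad with its stud at (79,-55). Next I'll bring the shut fingers to the stud's +x side.

>>> servo_tool([
  [0,0.003,0.014,0,0,0,0],
  [0,0.003,0.014,0,0,0,0],
  [0,0.003,0.014,0,0,0,0],
  [0,0.003,0.014,0,0,0,0],
  [0,0.003,0.014,0,0,0,0],
  [0,0.003,0.014,0,0,0,0],
  [0,0.003,0.014,0,0,0,0],
  [0,0.002,0.014,0,0,0,0],
])

```text
time_s: 21.7
ee_pos: [0.5798, -0.0386, 0.0809]
eef_rot: [-3.141, -0.0, 1.592]
force: [-0.5, 0.3, 0.3]
grip_width: 0.0006
grip_force: 0.0
```

>>> servo_tool([
  [0,0,0,0.01,0,0,0],
  [0,0,0,0.01,0,0,0],
  [0,0,0,0.01,0,0,0],
  [0,0,0,0.01,0,0,0],
  [0,0,0,0.01,0,0,0],
  [0,0,0,0.01,0,0,0],
  [0,0,0,0.01,0,0,0],
  [0,0,0,0.009,0,0,0],
])

```text
time_s: 22.7
ee_pos: [0.5788, -0.0391, 0.0016]
eef_rot: [-3.142, 0.0, 1.591]
force: [-0.7, -0.5, 0.1]
grip_width: 0.0004
grip_force: 0.0
```

>>> servo_tool([
  [0,0,-0.003,0,0,0,0],
  [0,0,-0.003,0,0,0,0],
  [0,0,-0.003,0,0,0,0],
  [0,0,-0.003,0,0,0,0],
  [0,0,-0.003,0,0,0,0],
  [0,0,-0.003,0,0,0,0],
  [0,0,-0.003,0,0,0,0],
  [0,0,-0.003,0,0,0,0],
])

```text
time_s: 23.7
ee_pos: [0.5546, -0.0396, 0.0023]
eef_rot: [3.142, 0.0, 1.591]
force: [0.1, -0.7, 0.5]
grip_width: 0.0002
grip_force: 0.4
```

```bash
cat > stud.py <<'E'
import sys
exec(open("dep.py").read())
p=c["pixels"].astype(int);s=cv2.cvtColor(c["pixels"],cv2.COLOR_RGB2HSV)
m=(W[...,0]>5)&(W[...,0]<95)&(W[...,1]>-75)&(W[...,1]<10)&(W[...,2]>17)&(W[...,2]<52);m[228:]=0
st=m&(W[...,2]>43.5)&(W[...,2]<48)
if st.any():
    q=np.median(W[st],0);print("stud top",st.sum(),q.round(1),"theta",np.arctan2(-9-q[1],72-q[0]).round(3),"r",np.hypot(72-q[0],-9-q[1]).round(1))
b=m&(W[...,2]<26)&(p[...,0]-p[...,2]>70)&(s[...,1]>110)
if b.any():
    q=W[b][:,:2];print("brass",b.sum(),q.min(0).round(1),q.max(0).round(1), "dir from PCA",np.linalg.svd(q-q.mean(0),full_matrices=False)[2][0].round(3))
E
python3 look.py w10 None;python3 stud.py w10
```

```text
{'time_s': np.float64(23.7), 'ee_pos': array([ 0.5546, -0.0396,  0.0023]), 'eef_rot': array([3.1415, 0.    , 1.5914]), 'force': array([ 0.0798, -0.6717,  0.5499])} tcp viewer [ 85.2 -49.9]
brass 850 [ 63.4 -42.8] [80.5 -0.5] dir from PCA [-0.091 -0.996]
```

>>> servo_tool([
  [0,0,-0.004,0,0,0,0],
  [0,0,-0.004,0,0,0,0],
  [0,0,-0.004,0,0,0,0],
  [0,0,-0.004,0,0,0,0],
  [0,0,-0.003,0,0,0,0],
  [0,0,-0.003,0,0,0,0],
  [0,0,-0.003,0,0,0,0],
  [0,0,-0.003,0,0,0,0],
])

```text
time_s: 24.75
ee_pos: [0.5267, -0.0401, 0.0023]
eef_rot: [3.141, -0.0, 1.591]
force: [3.1, 1.1, -0.8]
grip_width: 0.0006
grip_force: 1.2
```

>>> servo_tool([
  [0,0,0.002,0,0,0,0],
  [0,-0.004,0.002,0,0,0,0],
  [0,-0.006,0,0,0,0,0],
  [0,-0.006,0,0,0,0,0],
  [0,-0.006,0,0,0,0,0],
  [0,-0.006,0,0,0,0,0],
  [0,-0.006,0,0,0,0,0],
  [0,-0.004,0,0,0,0,0],
])

```text
time_s: 25.75
ee_pos: [0.5316, -0.0785, 0.0022]
eef_rot: [-3.142, 0.0, 1.591]
force: [0.1, -0.3, -1.1]
grip_width: 0.0002
grip_force: 0.0
```

```bash
python3 look.py w11 None;python3 stud.py w11
```

```text
{'time_s': np.float64(25.75), 'ee_pos': array([ 0.5316, -0.0785,  0.0022]), 'eef_rot': array([-3.1416,  0.    ,  1.5913]), 'force': array([ 0.1266, -0.2826, -1.074 ])} tcp viewer [ 61.4 -88.3]
stud top 330 [ 40.6 -42.4  46. ] theta 0.816 r 45.9
brass 1253 [ 34.8 -45.4] [80.4 -1.1] dir from PCA [-0.698 -0.716]
```

>>> servo_tool([
  [0,0,-0.005,0,0,0,0],
  [0,0,-0.006,0,0,0,0],
  [0,0,-0.006,0,0,0,0],
  [0,0,-0.006,0,0,0,0],
  [0,0,-0.006,0,0,0,0],
  [0,0.005,0,0,0,0,0],
  [0,0.006,0,0,0,0,0],
  [0,0.006,0,0,0,0,0],
])

```text
time_s: 26.8
ee_pos: [0.5024, -0.0612, 0.0022]
eef_rot: [3.142, -0.0, 1.592]
force: [0.9, 0.3, -0.5]
grip_width: 0.0002
grip_force: 0.0
```

>>> servo_tool([
  [0,0.005,0,0,0,0,0],
  [0,0.005,0,0,0,0,0],
  [0,0.005,0,0,0,0,0],
  [0,0.005,0,0,0,0,0],
  [0,0.004,0,0,0,0,0],
  [0,0.004,0,0,0,0,0],
  [0,0.004,0,0,0,0,0],
  [0,0.004,0,0,0,0,0],
])

```text
time_s: 27.8
ee_pos: [0.5016, -0.0254, 0.0023]
eef_rot: [3.141, -0.0, 1.591]
force: [-1.3, -0.6, 0.5]
grip_width: 0.0002
grip_force: 0.5
```

>>> servo_tool([
  [0,0.001,0,0,0,0,0],
  [0,0.001,0,0,0,0,0],
  [0,0.001,0,0,0,0,0],
  [0,0.001,0,0,0,0,0],
  [0,0.001,0,0,0,0,0],
  [0,0.001,0,0,0,0,0],
  [0,0.001,0,0,0,0,0],
  [0,0.001,0,0,0,0,0],
])

```text
time_s: 28.8
ee_pos: [0.5013, -0.0176, 0.0022]
eef_rot: [-3.142, -0.0, 1.591]
force: [-0.4, -1.2, 0.3]
grip_width: 0.0005
grip_force: 0.4
```

```bash
python3 look.py w12 None;python3 stud.py w12
```

```text
{'time_s': np.float64(28.8), 'ee_pos': array([ 0.5013, -0.0176,  0.0022]), 'eef_rot': array([-3.1416, -0.    ,  1.5914]), 'force': array([-0.377 , -1.1628,  0.2994])} tcp viewer [ 32.4 -26.8]
stud top 164 [26.2 -8.9 45.9] theta -0.002 r 45.8
brass 1188 [ 18.4 -17.5] [80.4 -0.5] dir from PCA [-0.999 -0.041]
```

>>> servo_tool([
  [0,0.0005,0,0,0,0,0],
  [0,0.0005,0,0,0,0,0],
  [0,0.0005,0,0,0,0,0],
  [0,0.0005,0,0,0,0,0],
  [0,0.0005,0,0,0,0,0],
  [0,0.0005,0,0,0,0,0],
  [0,0,0,0,0,0,0],
  [0,0,0,0,0,0,0],
])

```text
time_s: 29.85
ee_pos: [0.5013, -0.015, 0.0023]
eef_rot: [3.142, 0.0, 1.591]
force: [-1.2, -5.2, -0.0]
grip_width: 0.0005
grip_force: 2.6
```

Contact with the end stop. One more small push, then back off and look.

>>> servo_tool([
  [0,0.0005,0,0,0,0,0],
  [0,0.0005,0,0,0,0,0],
  [0,0,0,0,0,0,0],
  [0,0,0,0,0,0,0],
  [0,0,0,0,0,0,0],
  [0,0,0,0,0,0,0],
  [0,0,0,0,0,0,0],
  [0,0,0,0,0,0,0],
])

```text
time_s: 30.85
ee_pos: [0.5013, -0.0147, 0.0023]
eef_rot: [-3.142, 0.001, 1.592]
force: [-1.6, -10.6, 0.0]
grip_width: 0.0004
grip_force: 5.4
```

>>> servo_tool([
  [0,-0.004,0,0,0,0,0],
  [0,-0.008,0,0,0,0,0],
  [0,-0.008,0,0,0,0,0],
  [0,-0.01,0,-0.01,0,0,0],
  [0,-0.01,0,-0.02,0,0,0],
  [0,-0.01,0,-0.02,0,0,0],
  [0,-0.01,0,-0.02,0,0,0],
  [0,-0.01,0,-0.02,0,0,0],
])

```text
time_s: 31.85
ee_pos: [0.5027, -0.0845, 0.0937]
eef_rot: [3.141, 0.0, 1.591]
force: [-0.2, -1.7, -0.2]
grip_width: 0.0007
grip_force: 0.0
```

>>> servo_tool([
  [0,0,0,-0.01,0,0,0],
  [0,0,0,-0.01,0,0,0],
  [0,0,0,-0.01,0,0,0],
  [0,0,0,-0.01,0,0,0],
  [0,0,0,-0.01,0,0,0],
  [0,0,0,-0.01,0,0,0],
  [0,0,0,0,0,0,0],
  [0,0,0,0,0,0,0],
])

```text
time_s: 32.85
ee_pos: [0.5025, -0.0837, 0.1519]
eef_rot: [-3.141, -0.0, 1.591]
force: [-0.7, 0.2, -0.6]
grip_width: 0.0004
grip_force: 0.0
```

```bash
python3 look.py w13 None;python3 stud.py w13
```

```text
{'time_s': np.float64(32.85), 'ee_pos': array([ 0.5025, -0.0837,  0.1519]), 'eef_rot': array([-3.1411e+00, -1.0000e-04,  1.5914e+00]), 'force': array([-0.6579,  0.1853, -0.5705])} tcp viewer [ 32.2 -92.8]
stud top 105 [26.5 -9.4 46.2] theta 0.008 r 45.5
brass 412 [ 19.2 -17.6] [79.7 -1.1] dir from PCA [-1.    -0.005]
```

View pics/w13.png

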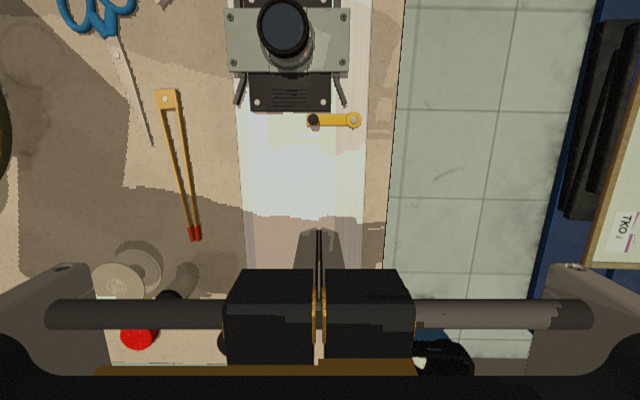

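The carrier is home, with its rear edge at row 110. The latch lies across behind it from (313,119) to (355,119), at about 0.00 rad. The loupe is still standing on the bridge and nothing touches the robot.

```bash
python3 -c "
from station import ctrl
print(ctrl.hand_in())"
```

```text
the job is handed in; nothing more can be done
None
```

The carrier is home against the stop bar, the latch is fully across behind its rear edge, and the job was handed in at about 33 s with the loupe still standing on the bridge and the film can and blower never touched.

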